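# Ease the sawn edge of a border tile in the bench vice and pack the order

### The job

Stand the cut tile, the one with the raw terracotta edge on top, centred in the open bench vice, clamp it by turning the handwheel clockwise (as the robot sees it) a full turn or a little more until it holds firmly, and ease its sawn edge with the rubbing block: press it flat on the edge with light, steady pressure and draw it from the tile's left end (as the robot sees it) to the right end and back to the left. Then open the vice by a full turn back, lay the block back on its black mat, and pack the cut tile and every finished tile in the rack upright in the slots of the cardboard carton, one to a slot, set down gently; no tile may topple and the other things on the bench stay where they are.

Things in the scene. Friction and masses are not known exactly. Their poses are not given: they have to be found in the camera images.
- cut_tile_c (a point): the cut tile: blue glazed border tile whose top edge is raw, sawn terracotta; 14 mm thick (its x), 160 mm long (its y), 95 mm tall (its z, up), about 0.45 kg. Point at its centre, 47.5 mm above its lower edge. At the start it stands upright in a slot of the wooden rack; grip it across its thickness near the top
- tile1_c (a point): glazed blue border tile, 14 mm thick (its x), 160 mm long (its y), 95 mm tall (its z, up), about 0.45 kg, with all its edges rounded and glazed; finished. Point at its centre, 47.5 mm above its lower edge. At the start it stands upright in a slot of the wooden rack. May be absent
- tile2_c (a point): glazed blue border tile, 14 mm thick (its x), 160 mm long (its y), 95 mm tall (its z, up), about 0.45 kg, with all its edges rounded and glazed; finished. Point at its centre, 47.5 mm above its lower edge. At the start it stands upright in a slot of the wooden rack. May be absent
- tile3_c (a point): glazed blue border tile, 14 mm thick (its x), 160 mm long (its y), 95 mm tall (its z, up), about 0.45 kg, with all its edges rounded and glazed; finished. Point at its centre, 47.5 mm above its lower edge. At the start it stands upright in a slot of the wooden rack. May be absent
- rack_floor (a point): fixed wooden rack, 196 (x) x 180 (y) mm, left or right of the vice. Point mid floor, 12 mm above the bench. Four slots at x = -69, -23, 23 and 69 mm from this point, 22 mm wide; tiles stand in them with their length along y; the slotted strips at y = +-64 mm rise 34 mm above the floor
- carton_floor (a point): fixed open cardboard carton, 204 x 204 mm, walls 52 mm high, on the other side of the vice. Point mid inner floor, 5 mm above the bench. White foam strips at y = +-64 mm (34 mm wide, 37 mm above the floor) form four slots 22 mm wide, at x = -69, -23, 23 and 69 mm from this point; a tile stands in a slot on the floor, length along y, in both strips
- vice_bed (a point): grey bench vice, fixed. Point on its bed (ledge the work stands on), 130 mm above the bench, mid-gap between the jaws at vice_wheel = 0. x along the screw, away from the handwheel; y along the jaws, to the robot's left. Jaws 180 mm wide, rising 45 mm above the bed; the -x jaw closes towards +x, the +x jaw has a springy rubber pad (20 N per mm). The screw axis runs along x, 25 mm below this point
- crank_c (a point): black revolving handle of the vice's handwheel: cylinder 26 mm thick, 96 mm long, level along the vice's x, free end towards the robot. Point mid-length on its axis, 52 mm clear of the wheel's rim, 145 mm to the -x side of vice_bed at joint 0. It circles the screw axis at 65 mm radius (rim 73 mm), spins freely on its pin and moves along x with the jaw
- vice_wheel (a joint): turn of the handwheel, rad: 0 = handle at the top and jaws 24 mm apart; grows clockwise as the robot sees it (from the top to the robot's right), closing the jaws 12 mm a turn; limits -1.6 and 7.0. The jaws meet a 14 mm tile at about 5.2 and hold it firmly from 6.0 on. Stays where left; 3 to 5 N at the handle turns it. Starts between -1.2 and 0.3
- block_c (a point): rubbing block: grey stone 50 (x) x 80 (y) mm, 26 mm thick, flat below, with a wooden handle on top, 24 (x) x 70 (y) mm, 40 mm high (26 to 66 mm above the underside); 0.25 to 0.5 kg. Point at its centre, 33 mm above its underside; the handle's middle lies 13 mm above this point. Starts flat on the mat
- mat: fixed black rubber mat, 120 (x) x 170 (y) mm, 4 mm thick, origin under its middle: the place of the rubbing block
- jar: bystander: closed glaze jar, 72 mm across, 85 mm tall; origin under its middle
- hex_stack: bystander: stack of three hexagonal tiles, 110 mm across, 30 mm high; origin under its middle
- pot: bystander: small terracotta pot, 76 mm across, 100 mm tall; origin under its middle
- template: bystander: flat white hexagonal template, 140 mm across, 5 mm thick; origin under its middle
- calipers: bystander: steel calipers lying flat, 150 mm long; origin under the middle of the beam
- tape: bystander: roll of brown tape lying flat, 96 mm across, 25 mm high; origin under its middle
- screwdriver: bystander: orange screwdriver lying flat, 190 mm long; origin under its middle
Mind the look-alikes: they are no part of the job. Leave any purple look-alike of the part that bears tile2_c alone.

How it is judged:
By the outcome, as a careful person would: the job done as asked, in the order asked, and still so for the second after the job is handed in, with the robot touching nothing.
Of tile1, tile2, tile3 only 1 to 3 are there at a start; the rules pass over those that are not, and their reading is None.
At some moment in a run one of block may be knocked a few centimetres aside while the robot is not near it.
It also fails if it takes over 210 s, if anything falls off the work surface, if the arm or the gripper's body presses on something with over 40 N, if the wrist force passes 120 N, or if a joint passes its speed limit or range.

### The arm

A 6-joint arm with a two-finger parallel gripper is mounted at the origin on the work surface. World frame = base frame: x ahead of the robot, y to its left, z up, the work surface at z = 0. Lengths are in m, angles in rad, forces in N, time in s.
With the tool pointing down it reaches from about 0.35 to 0.975 m from the base axis. Payload 7.1 kg.
Tool frame: the origin (TCP) lies between the finger pads; the fingertips stand 22 mm ahead of it and the grasp point (between the pads) lies 3 mm ahead of it; z points along the fingers, y is the line along which they close (so a half turn about z gives the same grasp; the last joint's range is limited). The gripper opens to 88 mm and grips with 3 to 60 N. Pads are 20 mm wide; open, the fingers measure 115 mm over their backs; the gripper's body (75 mm by 178 mm) begins 61 mm behind the grasp point.
Start: joints at [1.232, 0.423, 1.63, -0, 1.089, -0.019], TCP at [0.196, 0.593, 0.245] pointing down, gripper open.
Joint ranges: [-3, 3], [-0.9, 2.11], [0.09, 2.58], [-1.31, 4.45], [0.11, 2.69], [-2.54, 2.54]. Speed limits (rad/s): [2.39, 2.39, 3.01, 3.14, 3.14, 3.14].

### API

Orientations are given as a 3x3 rotation matrix whose columns are the frame's x, y, z axes.
In Python, from rig import robot gives the robot as it stands. Calls block until the motion is done:
- robot.move_ptp(position, orientation): joint-space move of the TCP to a pose.
- robot.move_straight(position, attitude=None, max_speed=0.15, force_limit=None): straight line of the TCP; attitude=None keeps the orientation; max_speed is the mean speed in m/s. With force_limit (N) it stops when the force on the tool has changed by that much, and returns True; else False.
- robot.set_joints(angles): joint-space move.
- robot.command_gripper(opening, newtons=None): finger opening in m; newtons is the grip in N (None keeps the last); returns when the fingers have stopped.
- robot.pause(seconds).
- robot.inverse_kinematics(position, orientation): joint angles nearest the present ones, or None.
- robot.sense(): the state.
- robot.read_camera(name): name is "scene" or "top"; returns (picture, depth): 480x640x3 uint8, blue, green, red; 480x640 float32, m along the optical axis (not along the pixel's ray), 0 where there is no reading.
- robot.camera_info(name): a dict with "fx", "fy", "cx", "cy" (pixels), "xyz" and "rotation" of the camera in the world. Camera axes: x right, y down, z forward; pixel columns grow to the right and rows downward; lengths in m; the calibration is good to about 2 mm. A picture is of the moment at which its call begins. camera_info takes no time and is no camera call.
A pose or a line that the arm cannot do raises robot.PlanningError and nothing moves.
- robot.hand_in(): hands the job in; it is judged then, once.
The state is a dict: "clock": time; "joint_pos": joint angles; "qd": joint speeds; "effort": joint torques, N m; "tcp_pos": TCP position; "eef_rot": TCP orientation; "ft_force": force on the tool from outside, world axes, zero at the start; "wrist_torque": the same for the moment, N m; "width": finger opening in m; "gripper_force": force on a finger pad.
Only numpy, scipy, OpenCV 4.12 (cv2) and the standard library are available. Lean on these libraries where they do the work, as an engineer would, in place of code of your own. Each camera call takes 0.05 s, during which the arm holds its last target. There are 200 camera calls.

## Working session

There is one attempt and no reset: what is moved stays moved. The work goes in short steps, each a Python script; the robot and the scene stay as the last script left them, time stands still between calls to the robot, and variables do not carry over. Pictures are saved under pics/ and viewed, at most 14 in all, crops included, and the job is handed in when it is done.

```bash
mkdir -p pics; ls
python3 - <<'E'
from rig import robot
import cv2,numpy as np
for n in("scene","top"):
    im,d=robot.read_camera(n); cv2.imwrite(f"pics/{n}0.png",im); np.save(f"pics/{n}0.npy",d)
    c=robot.camera_info(n); print(n,c,d.min(),d.max())
s=robot.sense();print(s["clock"],s["width"],s["eef_rot"])
E
```

```text
pics
scene {'fx': 475.4602209479299, 'fy': 475.4602209479299, 'cx': 326.3220746305823, 'cy': 232.70460084531507, 'xyz': array([1.15336387, 0.25532249, 1.08728624]), 'rotation': array([[-0.39009876,  0.74149682, -0.54589874],
       [ 0.92073496,  0.3195239 , -0.22394558],
       [ 0.00837276, -0.58998894, -0.80736791]])} 0.0 3.5654032
top {'fx': 529.8807364164903, 'fy': 529.8807364164903, 'cx': 317.9316276912314, 'cy': 236.94590822454538, 'xyz': array([ 0.35758262, -0.00315484,  1.29697883]), 'rotation': array([[ 0.00318281, -0.99312942,  0.11697788],
       [-0.9999922 , -0.00288714,  0.00269695],
       [-0.00234068, -0.11698555, -0.99313086]])} 0.0 2.1953018
0.1 0.08767558010298543 [[-9.49330373e-01  3.14279611e-01 -4.10063001e-04]
 [ 3.14279878e-01  9.49329463e-01 -1.31503489e-03]
 [-2.40037645e-05 -1.37727711e-03 -9.99999051e-01]]
```

View pics/scene0.png

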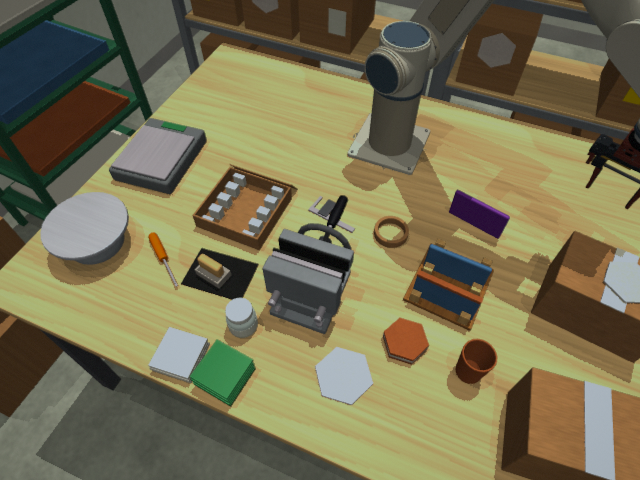

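View pics/top0.png

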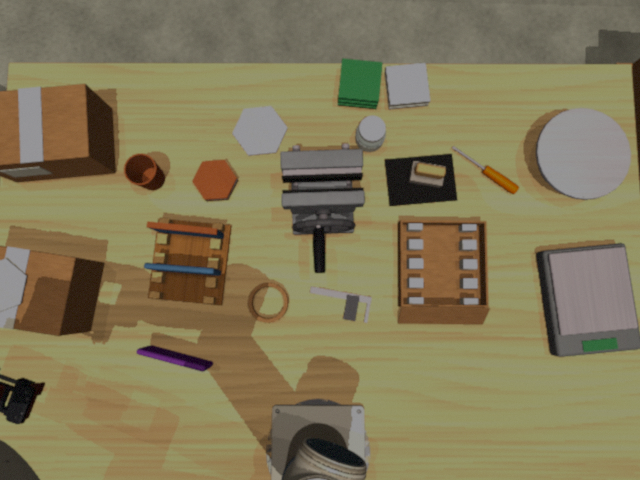

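The top view shows the rack at about px (190,262), with the raw-edged tile at row 228 and one blue tile at row 268. The vice is at (322,190) with its handle at (319,250). The carton is at (442,270), the block on its mat at (428,173), and the purple look-alike at (175,357). Next I'll get metric measurements.

```bash
cat > h.py <<'E'
import numpy as np, cv2
def world(cam,d,n=None):
    v,u=np.mgrid[0:480,0:640]; p=np.stack([(u-cam["cx"])/cam["fx"]*d,(v-cam["cy"])/cam["fy"]*d,d],-1)
    return p@np.array(cam["rotation"]).T+cam["xyz"]
def ray(cam,uv,z):
    uv=np.atleast_2d(uv).astype(float)
    r=np.c_[(uv[:,0]-cam["cx"])/cam["fx"],(uv[:,1]-cam["cy"])/cam["fy"],np.ones(len(uv))]@np.array(cam["rotation"]).T
    return cam["xyz"]+r*((z-cam["xyz"][2])/r[:,2])[:,None]
def rect(P):
    (c,s,a)=cv2.minAreaRect((P[:,:2]*1000).astype(np.float32)); return np.round(c,1),np.round(s,1),round(a,1)
E
python3 - <<'E'
from rig import robot
from h import *
im=cv2.imread("pics/top0.png"); d=np.load("pics/top0.npy"); c=robot.camera_info("top"); W=world(c,d)
hsv=cv2.cvtColor(im,cv2.COLOR_BGR2HSV)
def box(u0,u1,v0,v1):
    m=np.zeros((480,640),bool); m[v0:v1,u0:u1]=1; return m
R=box(135,245,205,315)
z=W[...,2]
for nm,m in [("tiles tops",R&(z>.085)),("cut",box(135,245,205,245)&(z>.09)),("blue",box(135,245,252,285)&(z>.09)),("rack all",R&(z>.02)),("rackstrip",R&(z>.035)&(z<.06)),
 ("carton",box(385,500,205,335)&(z>.045)),("foam",box(400,485,220,310)&(z>.03)&(hsv[...,1]<60)&(hsv[...,2]>110)),
 ("mat",box(375,465,145,210)&(hsv[...,2]<50)),("blockhandle",box(400,460,150,195)&(z>.055)),("block",box(400,460,150,195)&(z>.02)),
 ("vice jaw far",box(270,375,140,182)&(z>.16)),("vice near",box(270,375,178,212)&(z>.16)),("handle",box(305,335,232,280)&(z>.1)&(hsv[...,2]<60)),("wheel",box(285,360,205,240)&(z>.08))]:
    P=W[m]; print(nm,m.sum(),rect(P),"z",np.round(np.percentile(P[:,2],[5,50,95])*1000,1))
H=W[box(305,335,225,280)&(z>.1)&(hsv[...,2]<70)]
for a in np.arange(.45,.65,.02):
    q=H[(H[:,0]>a)&(H[:,0]<a+.02)]
    if len(q):print(round(a,2),len(q),q[:,1].min().round(4),q[:,1].max().round(4),np.percentile(q[:,2],[5,50,99]).round(4))
a=cv2.resize(im[135:285,265:385],None,fx=5,fy=4); 
k=cv2.resize(im[205:315,135:245],None,fx=3.6,fy=3.6)
cv2.imwrite("pics/vice.png",a);cv2.imwrite("pics/rack.png",k)
s=cv2.imread("pics/scene0.png"); cv2.imwrite("pics/sc.png",np.hstack([cv2.resize(s[185:335,255:365],(400,545)),cv2.resize(s[230:335,395:500],(400,545))]))
E
```

```text
tiles tops 1004 (array([451.3, 192. ]), array([417. , 116.6]), 80.0) z [ 96.3 105.9 112.1]
cut 502 (array([466.5, 183.7]), array([428.7,  57.6]), 67.4) z [ 97.7 106.4 111.8]
blue 465 (array([406.4, 193.5]), array([404.3,  27.8]), 80.0) z [100.2 105.4 110.4]
rack all 2385 (array([439.5, 194.1]), array([407.6, 191.9]), 84.8) z [ 29.1  50.1 109.4]
rackstrip 1071 (array([450.4, 313.9]), array([161.6, 191.9]), 84.8) z [38.2 45.3 51.2]
carton 1480 (array([ 438.4, -200.8]), array([393.3, 220.6]), 89.3) z [45.6 51.7 62.1]
foam 1211 (array([ 445.4, -190.5]), array([372.1, 190.6]), 89.2) z [37.1 41.6 45.6]
mat 2272 (array([ 571.3, -141.2]), array([179.9, 476.1]), 36.5) z [-0.4  4.   8.5]
blockhandle 325 (array([ 532.5, -132.5]), array([ 63.7, 430.4]), 45.1) z [58.9 68.8 74.4]
block 702 (array([ 536.4, -178.1]), array([ 91.2, 492. ]), 56.1) z [25.5 47.1 72.7]
vice jaw far 2369 (array([520.6, -11. ]), array([325.4, 179.7]), 1.8) z [168.9 174.4 178.2]
vice near 1523 (array([512.6,  27.2]), array([183.7, 257. ]), 65.5) z [166.1 174.3 178.4]
handle 445 (array([429.2,  -1.6]), array([143.2,  23.5]), 0.3) z [174.1 179.5 184.2]
wheel 1332 (array([460.2, -13.1]), array([204.4, 164.2]), 2.3) z [ 90.  149.6 180. ]
0.45 112 -0.0131 0.0103 [0.1743 0.1803 0.1859]
0.47 111 -0.0131 0.0104 [0.1738 0.1799 0.185 ]
0.49 97 -0.011 0.0105 [0.172  0.1787 0.1855]
0.51 92 -0.0364 0.0279 [0.1037 0.1213 0.1741]
```

View pics/vice.png

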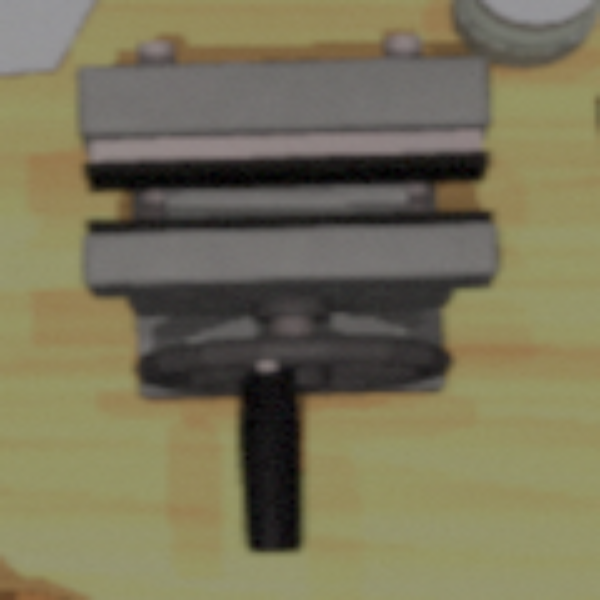

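View pics/sc.png

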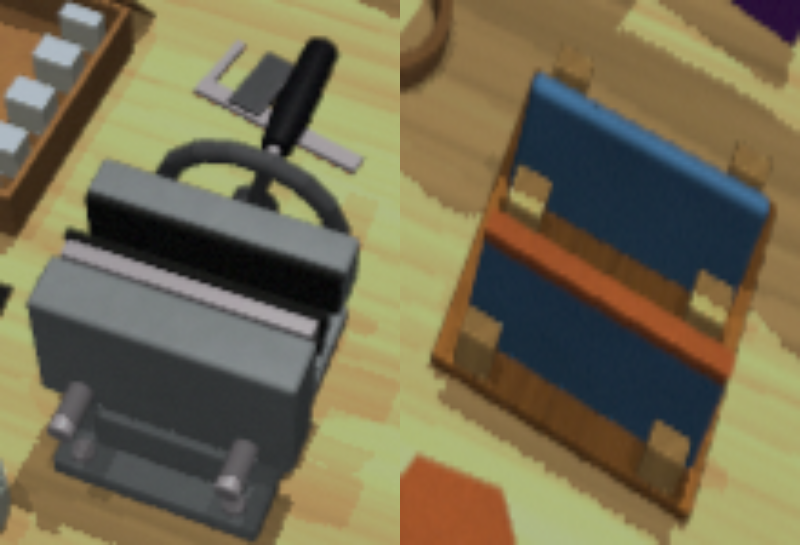

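Crops: in the vice, the gap runs between the black jaw face and the white-edged pad, and the handle is close to the top. The rack holds exactly one blue tile and the cut tile. The depth zeros spoiled my fits, so I'll refit with pixels cast onto planes at known heights.

Run:
```python
from rig import robot
from h import *
im=cv2.imread("pics/top0.png"); d=np.load("pics/top0.npy"); c=robot.camera_info("top"); W=world(c,d)
hsv=cv2.cvtColor(im,cv2.COLOR_BGR2HSV); h,s,v=[hsv[...,i].astype(int) for i in range(3)]
z=np.where(d>.2,W[...,2],-1)
z=cv2.medianBlur(z.astype(np.float32),3)
def box(u0,u1,v0,v1):
    m=np.zeros((480,640),bool); m[v0:v1,u0:u1]=1; return m
def big(m):
    n,l,st,_=cv2.connectedComponentsWithStats(m.astype(np.uint8),connectivity=8); return l==1+np.argmax(st[1:,4])
def out(nm,m,zz):
    m=big(m); vv,uu=np.nonzero(m); q=[]
    for du in(-.5,.5):
        for dv in(-.5,.5): q.append(np.c_[uu+du,vv+dv])
    P=ray(c,np.vstack(q),zz); print(nm,m.sum(),"uv",uu.min(),uu.max(),vv.min(),vv.max(),rect(P),"zmed",np.median(z[m]).round(4))
orange=((h<14)|(h>172))&(s>110)
out("cut",box(135,245,205,245)&orange&(z>.085),.107)
out("cut2",box(135,245,205,245)&orange&(z>.095),.107)
blue=(h>95)&(h<125)&(s>80)
out("blue",box(135,245,252,285)&blue&(z>.098),.107)
out("blueall",box(135,245,252,285)&blue,.107)
for i,(a,b) in enumerate([(400,428),(455,485)]):
    m=box(a,b,220,310)&(s<60)&(v>110)
    n,l,st,ct=cv2.connectedComponentsWithStats(m.astype(np.uint8))
    for k in range(1,n):
        if st[k,4]>40:
            x,y,w,hh=st[k,:4]; print("foam",st[k],np.round(ray(c,[[x-.5,y-.5],[x+w-.5,y+hh-.5]],.042)[:,:2]*1000,1).tolist())
out("mat",box(375,465,145,210)&(v<45),.004)
out("handle block",box(400,460,150,195)&(z>.058),.070)
out("stone?",box(400,460,150,195)&(z>.018),.030)
out("jawfar",box(270,375,140,176)&(z>.165)&(v<170)&(v>75)&(s<60),.175)
out("jawnear",box(270,375,182,212)&(z>.165)&(v>60)&(s<60),.175)
out("pad",box(270,375,160,180)&(v>130)&(s<60)&(z>.15),.175)
out("crank",box(305,335,229,280)&(v<45)&(z>.14),.170)
# edge profile down vice columns
for u in (290,322,350): print(u,[(int(y),int(v[y,u]),int(z[y,u]*1000)) for y in range(146,214,1)])
```

```text
cut 477 uv 147 217 222 234 (array([518.2, 308.5]), array([162.7,  18.4]), 84.4) zmed 0.1059
cut2 450 uv 147 217 222 233 (array([518.7, 308.6]), array([162.4,  17.7]), 84.1) zmed 0.106
blue 357 uv 145 213 264 273 (array([426.7, 312.1]), array([156.9,  14.9]), 85.5) zmed 0.1056
blueall 428 uv 145 219 264 274 (array([425.2, 305.3]), array([170.8,  16.4]), 85.2) zmed 0.1053
foam [409 223  14   8  98] [[540.8, -216.2], [521.6, -249.3]]
foam [409 239  14  11 148] [[502.3, -215.6], [476.1, -248.4]]
foam [409 258  15  11 160] [[456.9, -214.8], [430.9, -249.9]]
foam [409 277  15  11 149] [[411.9, -214.1], [386.1, -249.0]]
foam [409 297  15   7 102] [[364.9, -213.3], [348.7, -248.2]]
foam [462 224  15   7 101] [[538.8, -342.8], [522.0, -378.1]]
foam [462 239  15  11 154] [[502.7, -341.8], [476.5, -376.7]]
foam [463 259  15  11 156] [[454.9, -342.8], [428.9, -377.5]]
foam [463 278  15  11 163] [[409.9, -341.5], [384.2, -376.1]]
foam [464 298  15   7  97] [[363.0, -342.5], [346.8, -377.2]]
mat 2210 uv 386 455 155 204 (array([ 655., -254.]), array([117.5, 167.9]), 5.1) zmed 0.0039
handle block 30
[... 3206 characters left out ...]
 141, 173), (171, 140, 173), (172, 123, 174), (173, 84, 174), (174, 39, 174), (175, 22, 174), (176, 17, 172), (177, 17, 164), (178, 7, 149), (179, 14, 141), (180, 36, 25), (181, 61, 19), (182, 76, 20), (183, 72, 20), (184, 62, 84), (185, 62, 85), (186, 65, 89), (187, 61, 174), (188, 39, 174), (189, 29, 173), (190, 42, 173), (191, 83, 175), (192, 107, 175), (193, 116, 174), (194, 116, 175), (195, 118, 175), (196, 117, 175), (197, 118, 175), (198, 117, 175), (199, 118, 175), (200, 118, 176), (201, 120, 176), (202, 115, 174), (203, 99, 172), (204, 74, 164), (205, 49, 153), (206, 48, 138), (207, 51, 125), (208, 50, 113), (209, 48, 102), (210, 47, 82), (211, 50, 71), (212, 61, 22), (213, 72, 21)]
```

```bash
cat >> h.py <<'E'
from rig import robot
def R(yaw):   # tool down, closing line along the object's x axis turned by yaw; pick nearer half turn
    best=None
    cs,sn=np.cos(yaw),np.sin(yaw)
    return [np.array([[-f*sn,f*cs,0],[f*cs,f*sn,0],[0,0,-1.]]) for f in (1,-1)]
def ori(p,yaw):
    q0=np.array(robot.sense()["joint_pos"]); c=[]
    for M in R(yaw):
        q=robot.inverse_kinematics(np.array(p,float),M)
        if q is not None: c.append((abs(np.array(q)-q0).max(),abs(q[5]),M))
    return min(c,key=lambda t:t[0])[2]
def st(*a):
    s=robot.sense(); print(*a,"t%.1f"%s["clock"],"tcp",np.round(s["tcp_pos"],4),"F",np.round(s["ft_force"],1),"w%.4f"%s["width"],"g%.0f"%s["gripper_force"]); return s
def go(p,v=.3,**k): return robot.move_straight(np.array(p,float),max_speed=v,**k)
E
python3 - <<'E'
from h import *
c=robot.camera_info("top")
for u,a,b in((290,178.3,188.5),(322,177.3,187.4),(350,176.0,186.3)): print(u,ray(c,[[u,a],[u,b]],.175)[:,:2].round(4).tolist())
p=np.array([.5182,.3087,.095]); y=np.radians(-5.3)
M=ori(p,y); robot.command_gripper(.036,40)
robot.move_ptp(p+[0,0,.1],M); st("above")
print(go(p,.15,force_limit=10)); st("at")
robot.command_gripper(0.0,40); st("grip")
go(p+[0,0,.23],.25); s=st("up"); print("joints",np.round(s["joint_pos"],2))
im,d=robot.read_camera("top"); cv2.imwrite("pics/t1.png",im)
E
```

```text
290 [[0.6171, 0.0606], [0.5947, 0.0604]]
322 [[0.6195, -0.0085], [0.5973, -0.0085]]
350 [[0.6226, -0.069], [0.5999, -0.0689]]
above t2.6 tcp [0.5178 0.3096 0.1952] F [-0.3  0.2  0.5] w0.0359 g0
False
at t3.4 tcp [0.5186 0.3092 0.0956] F [ 0.6 -0.  -0.6] w0.0359 g0
grip t3.9 tcp [0.5186 0.3089 0.0957] F [-0.1 -0.9  5.2] w0.0140 g40
up t5.0 tcp [0.5172 0.3081 0.3231] F [-0.2 -0.2 -3.9] w0.0139 g40
joints [ 0.52  0.31  1.6  -0.    1.23  0.61]
```

View pics/t1.png

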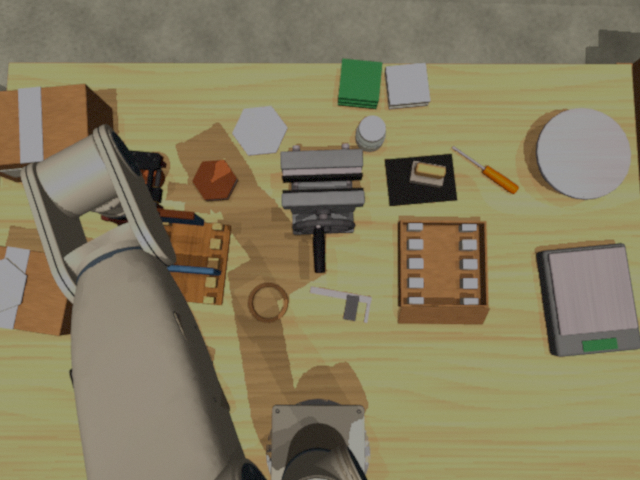

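The cut tile is gripped and clear of the rack, with nothing else moved. Next it goes into the vice.

Run:
```python
from h import *
y=np.radians(2.2); p=np.array([.609,-.0086,.33])
M=ori(p,y); robot.move_ptp(p,M); robot.pause(.3); s=st("over")
e=p-s["tcp_pos"]; e[2]=0
go([*(p+e)[:2],.24],.2); s=st("low"); e2=p-s["tcp_pos"]; 
q=(p+e); q[:2]+=e2[:2]; q[2]=.218; go(q,.1); st()
q[2]=.208; print(go(q,.02,force_limit=5)); st("touch")
for n in("top","scene"):
    im,d=robot.read_camera(n); cv2.imwrite(f"pics/{n}2.png",im)
    if n=="scene": a=cv2.resize(im[150:345,230:400],(510,585))
cv2.imwrite("pics/v2.png",a)
```

```text
over t6.6 tcp [ 0.609  -0.0077  0.33  ] F [ 1.1  0.2 -4.1] w0.0137 g40
low t7.2 tcp [ 0.6096 -0.0094  0.2407] F [-0.3 -0.5 -4. ] w0.0141 g40
t7.5 tcp [ 0.6086 -0.0087  0.2185] F [ 0.1 -0.3 -4.3] w0.0141 g40
True
touch t7.9 tcp [ 0.609  -0.0088  0.2136] F [-0.6 -0.   3.8] w0.0135 g40
```

View pics/v2.png

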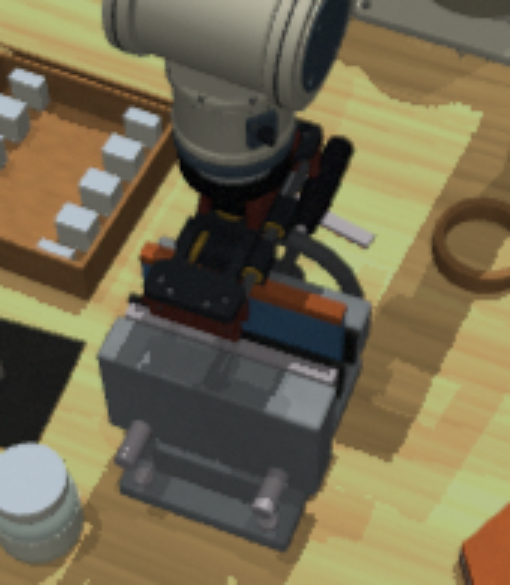

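The tile touched the bed at the expected height and stands between the jaws. I'll release it and turn the wheel.

```bash
cat >> h.py <<'E'
VY=np.radians(2.2); BED=np.array([.609,-.0086,.130]); VX=np.array([np.cos(VY),np.sin(VY),0]); VYV=np.array([-np.sin(VY),np.cos(VY),0])
def crank(j): # TCP for the handle
    return BED+VX*(-.145+.012*j/2/np.pi)+VYV*(-.065*np.sin(j))+[0,0,-.025+.065*np.cos(j)+.003]
def jof(p):
    r=np.array(p)-BED; return np.arctan2(-r@VYV,r[2]+.025-.003)
def turn(j0,j1,n,v=.12):
    for i,j in enumerate(np.linspace(j0,j1,n+1)[1:]):
        go(crank(j),v)
        s=robot.sense()
        if i%3==2 or i==n-1: print("j%.2f"%j,"meas %.2f"%jof(s["tcp_pos"]),"F",np.round(s["ft_force"],1),"t%.1f"%s["clock"])
E
python3 - <<'E'
from h import *
s=robot.sense(); p=np.array(s["tcp_pos"]); 
go(p+[0,0,-.0000],.05); robot.command_gripper(.034,30); st("open")
go(p+[0,0,.1],.2)
im,d=robot.read_camera("scene"); cv2.imwrite("pics/s3.png",cv2.resize(im[185:335,230:400],(680,600)))
j=-.19; c=crank(j)
M=[m for m in R(VY+np.pi/2)]
q0=np.array(robot.sense()["joint_pos"])
qs=[(abs(np.array(q)-q0).max(),i) for i,m in enumerate(M) if (q:=robot.inverse_kinematics(c+[0,0,.1],m)) is not None]; M=M[min(qs)[1]]
robot.move_ptp(c+[0,0,.12],M); robot.command_gripper(.05,30)
print(go(c,.15,force_limit=10)); st("at crank",c.round(4))
robot.command_gripper(0,10); s=st("grip"); print("j est",jof(s["tcp_pos"]), np.round(s["joint_pos"],2))
E
```

```text
open t8.8 tcp [ 0.6091 -0.0088  0.2137] F [-0.6  0.9  0.6] w0.0340 g0
False
at crank [ 0.4633 -0.0019  0.1718] t12.3 tcp [ 0.4638 -0.0019  0.1724] F [ 0.8 -0.3 -0.6] w0.0502 g0
grip t12.8 tcp [ 0.4635 -0.0019  0.1722] F [0.8 0.7 3.9] w0.0254 g10
j est -0.18945612260785447 [-0.03  0.3   2.03  0.    0.81 -1.64]
```

View pics/s3.png

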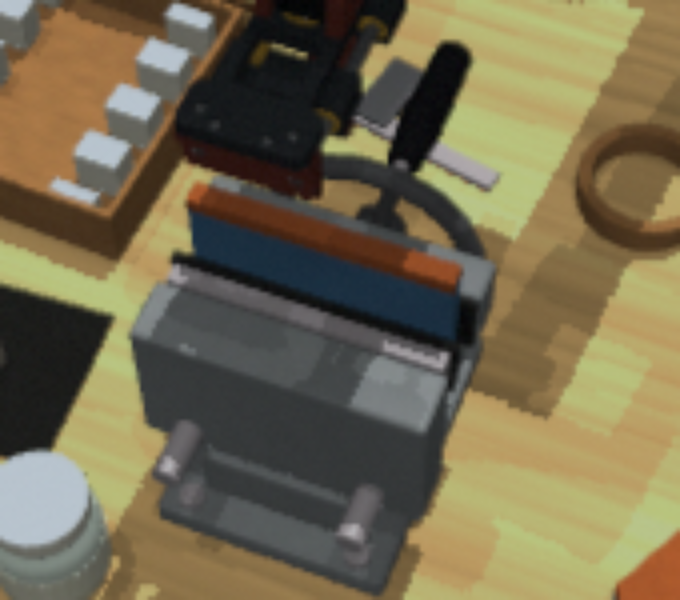

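The tile stands upright and free in the gap, and the handle is gripped on its axis at j ≈ -0.19. I'll turn clockwise.

Run:
```python
from h import *
robot.command_gripper(0,30); st()
turn(-.19,.6,3); 
s=robot.sense()
turn(.6,6.42,24); st("end")
```

```text
t13.0 tcp [ 0.4635 -0.0018  0.1722] F [-0.9  0.7  5.3] w0.0255 g30
j0.60 meas 0.60 F [ 4.8 -1.  -3.1] t13.9
j1.33 meas 1.33 F [ 4.   5.  -5.2] t14.8
j2.06 meas 2.07 F [3.3 7.4 0.7] t15.6
j2.78 meas 2.80 F [1.4 5.5 4.6] t16.4
j3.51 meas -2.77 F [2.7 2.5 0.9] t17.3
j4.24 meas -2.04 F [ 2.2  9.1 -1.4] t18.1
j4.96 meas -1.31 F [ 1.7 11.5  6. ] t19.0
j5.69 meas -0.58 F [-1.9  5.6 14.3] t19.9
j6.42 meas 0.15 F [ 2.1 -3.6  6.5] t20.7
end t20.7 tcp [ 0.477  -0.0234  0.1723] F [ 2.1 -3.6  6.5] w0.0252 g30
```

```bash
cat >> h.py <<'E'
def big(m):
    n,l,st_,_=cv2.connectedComponentsWithStats(m.astype(np.uint8),connectivity=8); return l==1+np.argmax(st_[1:,4])
def blob(c,m,zz):
    vv,uu=np.nonzero(big(m)); q=np.vstack([np.c_[uu+a,vv+b] for a in(-.5,.5) for b in(-.5,.5)]); return rect(ray(c,q,zz))
def zmap(d,c): return cv2.medianBlur(np.where(d>.2,world(c,d)[...,2],-1).astype(np.float32),3)
def bx(u0,u1,v0,v1):
    m=np.zeros((480,640),bool); m[v0:v1,u0:u1]=1; return m
E
python3 - <<'E'
from h import *
robot.command_gripper(.05,30); s=st(); p=np.array(s["tcp_pos"])
go(p+[0,0,.16],.3)
robot.move_ptp(np.array([.45,-.10,.36]),ori([.45,-.10,.36],0)); st()
c=robot.camera_info("top"); im,d=robot.read_camera("top"); z=zmap(d,c); cv2.imwrite("pics/t4.png",im)
print("block",blob(c,bx(370,500,130,215)&(z>.058)&(z<.085),.070))
hsv=cv2.cvtColor(im,cv2.COLOR_BGR2HSV)
print("cut",blob(c,bx(270,380,150,210)&(z>.21)&(z<.25),.225))
i2,_=robot.read_camera("scene"); cv2.imwrite("pics/v4.png",np.hstack([cv2.resize(im[120:300,260:460],(500,450)),cv2.resize(i2[185:335,250:380],(300,450))]))
E
```

```text
t21.3 tcp [ 0.4765 -0.0225  0.1723] F [-0.8  0.4  0.7] w0.0499 g0
t23.3 tcp [ 0.4497 -0.0998  0.359 ] F [ 0.1  0.8 -0.1] w0.0500 g0
block (array([ 664.1, -263.7]), array([72.8, 28.7]), 79.6)
cut (array([614.3,  -7. ]), array([ 19.6, 161.2]), 2.1)
```

View pics/v4.png

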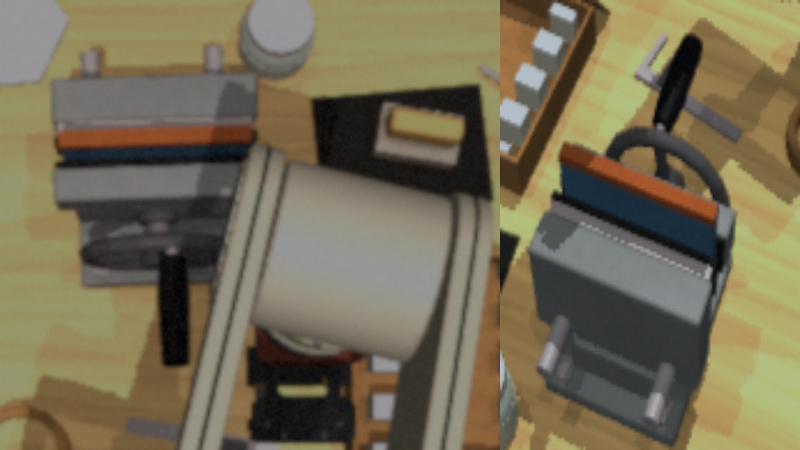

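The tile is clamped upright and the handle is just right of the top. The block is still at (0.664, -0.264), so I'll pick it up.

Run:
```python
from h import *
import json
p=np.array([.6641,-.2637,.059]); M=ori(p,np.radians(-9.3))
robot.move_ptp(p+[0,0,.1],M); robot.command_gripper(.045,40)
print(go(p,.12,force_limit=8)); st("at"); robot.command_gripper(0,40); s=st("grip"); zb=s["tcp_pos"][2]-.004
go(p+[0,0,.27],.25); robot.pause(.3); s=st("up"); w=s["ft_force"][2]
C=np.array([.6152,-.0082,0]); a=C+VYV*.066; a[2]=.225+zb+.03
robot.move_ptp(a+[0,0,.04],ori(a,VY)); s=st("over")
a[:2]+=a[:2]-s["tcp_pos"][:2]
a[2]=.225+zb+.006; go(a,.1); robot.pause(.3); s=st("near"); w=s["ft_force"][2]
a[2]=.225+zb-.006; print(go(a,.01,force_limit=3)); s=st("touch"); z1=s["tcp_pos"][2]
robot.pause(.2); s=st()
json.dump(dict(zb=zb,w=w,z1=z1),open("blk.json","w")); print(zb,w,z1)
```

```text
False
at t25.9 tcp [ 0.6647 -0.264   0.0598] F [ 0.  -0.   1.1] w0.0450 g0
grip t26.4 tcp [ 0.6645 -0.2638  0.0596] F [0.5 0.8 3.3] w0.0238 g40
up t27.9 tcp [ 0.6639 -0.2636  0.328 ] F [-0.6 -0.2 -3.6] w0.0237 g40
over t29.2 tcp [0.6131 0.0568 0.3507] F [-0.4 -0.1 -3.4] w0.0242 g40
near t30.3 tcp [0.6125 0.0587 0.2872] F [ 0.5 -1.1 -2.8] w0.0237 g40
True
touch t31.0 tcp [0.6122 0.0587 0.2806] F [ 0.6 -0.6  5.8] w0.0240 g40
t31.2 tcp [0.6123 0.0587 0.2806] F [-0.3 -0.1  6.2] w0.0237 g40
0.05564553706993691 -2.772444523148331 0.28059231733095746
```

Touched the edge at the expected height with about 9 N. I'll stroke there and back under force control.

Run:
```python
from h import *
w=-3.4; Ft=7.
C=np.array([.6152,-.0082,0]); s=robot.sense(); z=s["tcp_pos"][2]
F=lambda: np.mean([robot.sense()["ft_force"][2] for _ in range(3)])-w
log=[]
for t in np.r_[np.linspace(.066,-.068,12)[1:],np.linspace(-.068,.068,13)[1:]]:
    f=F(); dz=np.clip((f-Ft)*.0001,-.0004,.0004); z+=dz
    p=C+VYV*t; p[2]=z; go(p,.06); log.append((round(t,3),round(F(),1),round(z*1000,2)))
print(log); s=st("end"); print(((np.array(s["tcp_pos"])-C)@VYV))
im,_=robot.read_camera("scene"); cv2.imwrite("pics/v5.png",im[150:345,200:420])
```

```text
[(np.float64(0.054), np.float64(2.0), np.float64(280.85)), (np.float64(0.042), np.float64(4.7), np.float64(280.45)), (np.float64(0.029), np.float64(7.4), np.float64(280.22)), (np.float64(0.017), np.float64(8.3), np.float64(280.26)), (np.float64(0.005), np.float64(8.4), np.float64(280.39)), (np.float64(-0.007), np.float64(7.7), np.float64(280.53)), (np.float64(-0.019), np.float64(8.0), np.float64(280.59)), (np.float64(-0.031), np.float64(7.1), np.float64(280.69)), (np.float64(-0.044), np.float64(7.1), np.float64(280.7)), (np.float64(-0.056), np.float64(6.5), np.float64(280.71)), (np.float64(-0.068), np.float64(5.7), np.float64(280.66)), (np.float64(-0.057), np.float64(6.9), np.float64(280.53)), (np.float64(-0.045), np.float64(8.7), np.float64(280.53)), (np.float64(-0.034), np.float64(6.2), np.float64(280.7)), (np.float64(-0.023), np.float64(6.0), np.float64(280.62)), (np.float64(-0.011), np.float64(6.6), np.float64(280.52)), (np.float64(0.0), np.float64(7.9), np.float64(280.48)), (np.float64(0.011), np.float64(7.2), np.float64(280.58)), (np.float64(0.023), np.float64(7.0), np.float64(280.6)), (np.float64(0.034), np.float64(7.4), np.float64(280.6)), (np.float64(0.045), np.float64(7.2), np.float64(280.65)), (np.float64(0.057), np.float64(6.6), np.float64(280.67)), (np.float64(0.068), np.float64(6.6), np.float64(280.63))]
end t39.1 tcp [0.6125 0.0603 0.2806] F [-0.6  0.4  3.2] w0.0237 g40
0.06853463497665165
```

The first few centimetres ran light at 2 N, so I'll repeat one steady pass. Then the block goes back on the mat and the vice gets opened.

Run:
```python
from h import *
w=-3.4; Ft=7.5
C=np.array([.6152,-.0082,0]); z=.2806
F=lambda: np.mean([robot.sense()["ft_force"][2] for _ in range(3)])-w
log=[]
for t in np.r_[np.linspace(.068,-.068,13)[1:],np.linspace(-.068,.068,13)[1:]]:
    z+=np.clip((F()-Ft)*.00006,-.0002,.0002)
    p=C+VYV*t; p[2]=z; go(p,.06); log.append(round(float(F()),1))
print(log); p[2]=.345; go(p,.15); st("up")
m=np.array([.656,-.255,.0596]); M=ori(m,np.radians(4.5))
a=m+[0,0,.12]; robot.move_ptp(m+[0,0,.27],M); go(a,.25); go(m+[0,0,.008],.1); 
q=m-[0,0,.006]; print(go(q,.015,force_limit=4)); st("down")
robot.command_gripper(.05,30); go(a,.25)
c=crank(6.42); robot.move_ptp(np.array([.45,-.15,.33]),ori([.45,-.15,.33],0))
cm=robot.camera_info("top"); im,d=robot.read_camera("top"); zz=zmap(d,cm); cv2.imwrite("pics/t6.png",im)
print("block",blob(cm,bx(370,500,130,215)&(zz>.058)&(zz<.085),.070))
Ms=R(VY+np.pi/2); q0=np.array(robot.sense()["joint_pos"])
M=min((abs(np.array(q)-[-.03,.3,2.03,0,.81,-1.64]).max(),i) for i,k in enumerate(Ms) if (q:=robot.inverse_kinematics(c+[0,0,.12],k)) is not None); M=Ms[M[1]]
robot.move_ptp(c+[0,0,.12],M); print(go(c,.15,force_limit=10)); st("crank",c.round(4)); robot.command_gripper(0,10); st()
robot.command_gripper(0,30); st()
turn(6.42,.10,26); st("opened")
robot.command_gripper(.05,30); st("rel"); go(crank(.1)+[0,0,.15],.25)
robot.move_ptp(np.array([.42,.05,.36]),ori([.42,.05,.36],0)); st()
im,d=robot.read_camera("top"); cv2.imwrite("pics/t7.png",im); zz=zmap(d,cm)
print("cut",blob(cm,bx(270,380,150,215)&(zz>.21)&(zz<.25),.225))
i2,_=robot.read_camera("scene"); cv2.imwrite("pics/v7.png",np.hstack([cv2.resize(im[120:300,260:460],(500,450)),cv2.resize(i2[185:335,250:380],(300,450))]))
```

```text
[7.8, 8.5, 7.0, 7.7, 7.7, 7.8, 6.1, 6.1, 7.9, 8.5, 8.1, 7.7, 8.0, 8.4, 7.6, 7.0, 6.8, 7.5, 5.8, 7.7, 7.5, 8.6, 7.2, 8.6]
up t48.0 tcp [0.6118 0.0597 0.3437] F [-0.4 -0.6 -4.5] w0.0237 g40
True
down t51.8 tcp [ 0.6561 -0.255   0.0596] F [-0.7  0.9  4.2] w0.0239 g40
block (array([ 656.3, -255.6]), array([27.3, 71.9]), 3.6)
False
crank [ 0.4767 -0.0226  0.1724] t56.3 tcp [ 0.4773 -0.0227  0.173 ] F [0.1 0.9 0.1] w0.0500 g0
t56.8 tcp [ 0.477  -0.0226  0.1728] F [-1.5 -0.   5. ] w0.0259 g10
t57.0 tcp [ 0.477  -0.0226  0.1728] F [-0.9 -0.   5.9] w0.0255 g30
j5.69 meas -0.61 F [-1.2  8.2  4.3] t57.9
j4.96 meas -1.33 F [ 1.7  8.8 -1. ] t58.7
j4.23 meas -2.05 F [ 3.2  6.2 -6.6] t59.6
j3.50 meas -2.78 F [ 3.6 -1.1 -5.5] t60.4
j2.77 meas 2.77 F [0.2 0.2 7.5] t61.3
j2.04 meas 2.03 F [1.  5.4 5.4] t62.1
j1.32 meas 1.30 F [2.5 4.2 2.3] t63.0
j0.59 meas 0.57 F [2.4 2.5 0.1] t63.8
j0.10 meas 0.10 F [2.4 1.3 8. ] t64.4
opened t64.4 tcp [ 0.4648 -0.0206  0.1731] F [2.4 1.3 8. ] w0.0253 g30
rel t65.0 tcp [ 0.4644 -0.0207  0.1726] F [-0.1 -0.5  0.2] w0.0500 g0
t67.3 tcp [0.4198 0.0499 0.3594] F [0.1 0.3 0.1] w0.0497 g0
cut (array([612.1,  -7.1]), array([ 19.7, 161.3]), 2.1)
```

View pics/v7.png

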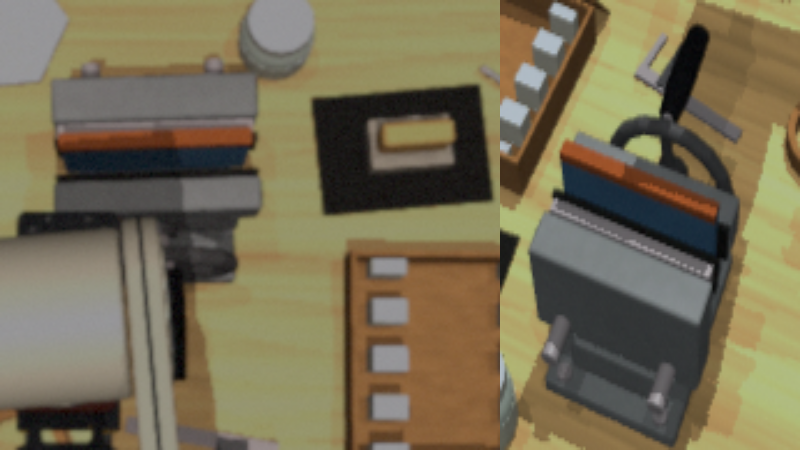

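The vice is open, the tile stands upright, and the block lies mid-mat. The measured block position agrees with the TCP to within 1 mm. Time to pack the cut tile and then the blue one.

```bash
cat >> h.py <<'E'
def carry(p,yaw,off):
    robot.command_gripper(.036,40); M=ori(p,yaw); p=np.array(p)
    robot.move_ptp(p+[0,0,.12],M); print(go(p,.12,force_limit=8)); st("at")
    robot.command_gripper(0,40); s=st("grip"); go(np.array(s["tcp_pos"])+[0,0,.02],.06); go(p+[0,0,.16],.25); s=st("up")
    cy=np.radians(-.5); S=np.array([.4443,-.2960,.2])+off*np.array([np.cos(cy),np.sin(cy),0])
    H=S.copy(); H[2]=max(.33,s["tcp_pos"][2])
    if s["tcp_pos"][2]<.33: go([*s["tcp_pos"][:2],.33],.25)
    robot.move_ptp(H,ori(H,cy)); go(S,.25); robot.pause(.2); s=st("over"); 
    T=S.copy(); T[:2]+=S[:2]-s["tcp_pos"][:2]
    T[2]=.135; go(T,.15); s=st("in",S.round(4)); T[2]=.094; print("hit",go(T,.05,force_limit=8)); st()
    T[2]=.084; print(go(T,.015,force_limit=4)); st("down")
    robot.command_gripper(.032,30); st("rel"); T[2]=.3; go(T,.2)
E
python3 - <<'E'
from h import *
carry([.613,-.0082,.2137],VY,.023)
robot.move_ptp(np.array([.4,.1,.36]),ori([.4,.1,.36],0))
im,d=robot.read_camera("top"); cv2.imwrite("pics/t8.png",im[190:340,370:500]); cv2.imwrite("pics/t8.png",cv2.resize(im[130:340,120:500],None,fx=2,fy=2))
E
```

```text
False
at t69.8 tcp [ 0.6135 -0.0082  0.2146] F [-0.3  0.2  0.4] w0.0359 g0
grip t70.3 tcp [ 0.6125 -0.0082  0.2141] F [-4.3 -1.1  4.9] w0.0137 g40
up t71.5 tcp [ 0.6124 -0.0082  0.3721] F [ 0.3 -0.3 -4.8] w0.0138 g40
over t73.8 tcp [ 0.4682 -0.2967  0.2016] F [ 0.7 -0.5 -5.3] w0.0139 g40
in [ 0.4673 -0.2962  0.2   ] t74.4 tcp [ 0.4668 -0.296   0.1355] F [ 0.1  0.1 -4.7] w0.0135 g40
hit False
t75.3 tcp [ 0.4666 -0.2959  0.0942] F [-0.2  0.2 -4.6] w0.0137 g40
True
down t75.8 tcp [ 0.4665 -0.2959  0.089 ] F [0.4 0.  6. ] w0.0137 g40
rel t76.3 tcp [ 0.4656 -0.2952  0.0879] F [-0.7 -0.4  0.7] w0.0317 g0
```

View pics/t8.png

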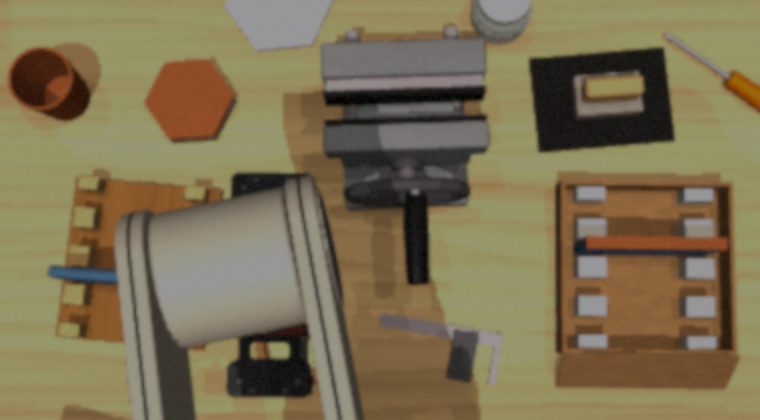

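The cut tile stands in the second carton slot. The blue tile is next.

Run:
```python
from h import *
carry([.4267,.3103,.0955],np.radians(-4.8),-.069)
robot.move_ptp(np.array([.35,.35,.36]),ori([.35,.35,.36],0)); st()
c=robot.camera_info("top"); im,d=robot.read_camera("top"); z=zmap(d,c)
print("block",blob(c,bx(350,520,130,225)&(z>.058)&(z<.085),.070))
cv2.imwrite("pics/t9.png",im)
i2,_=robot.read_camera("scene"); cv2.imwrite("pics/v9.png",np.vstack([cv2.resize(im[110:340,120:520],(600,345)),cv2.resize(i2[140:300,100:500],(600,240))]))
```

```text
False
at t81.5 tcp [0.4272 0.3105 0.0962] F [ 0.7 -0.2  0.5] w0.0362 g0
grip t82.0 tcp [0.4269 0.3104 0.0959] F [-0.3 -1.3  3.5] w0.0143 g40
up t83.2 tcp [0.4259 0.3097 0.2542] F [-0.9 -0.1 -5.8] w0.0138 g40
over t86.7 tcp [ 0.3763 -0.2961  0.2016] F [ 0.7 -0.  -4.3] w0.0138 g40
in [ 0.3753 -0.2954  0.2   ] t87.2 tcp [ 0.3747 -0.2951  0.1356] F [ 0.1 -0.  -4.2] w0.0138 g40
hit False
t88.2 tcp [ 0.3745 -0.2949  0.0941] F [-0.1 -1.3 -3.5] w0.0136 g40
True
down t88.7 tcp [ 0.3745 -0.2949  0.0888] F [-0.2 -0.2  4.9] w0.0137 g40
rel t89.2 tcp [ 0.3737 -0.2943  0.088 ] F [-0.6  0.  -0.6] w0.0321 g0
t92.7 tcp [0.3504 0.3495 0.3599] F [0.3 0.4 0.5] w0.0321 g0
block (array([ 656. , -255.7]), array([27.9, 71.8]), 4.0)
```

View pics/v9.png

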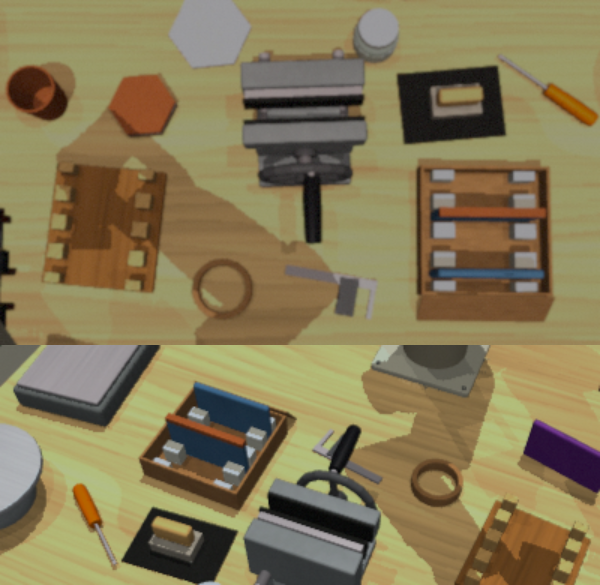

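Both tiles stand upright in their slots, the rack is empty, the block is on the mat, the vice is open and the other things are where they were. I'm handing in.

```bash
python3 -c "
from rig import robot
print(robot.hand_in())"
```

```text
the job is handed in; nothing more can be done
None
```

I've handed the job in: I clamped the cut tile, eased its edge, reopened the vice and laid the block back on its mat, and the cut tile and the one finished tile (only one was in the rack) now stand upright in the carton; the first easing pass began light (about 2 N), so I ran a second there and back at a steady 6–9 N.

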